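Weigh a clay test block and lock it in the cam clamp

TASK

Take the oblong clay block out of its compartment, set it flat near the middle of the balance pan and let go of it for about two seconds so that the balance can read. Then take it by its two ends, lay it flat in the clamp between the rubber jaw pad and the fixed fence, centred along the jaws, and turn the cam's handle until the high point of the lobe stands square against the sprung jaw, so that the block is held tight. Leave the cam there, let go, and leave the disc, jar, beaker and brush where they are.

Things in the scene. Friction and masses are not known exactly. Their poses are not given: they have to be found in the camera images.
- block: Oblong fired-clay block, 62 mm long (own x) x 34 mm wide (y) x 26 mm high, about 0.1 kg; origin: centre of its underside. Starts flat in either cell of the box, long side along the box's x. The cell leaves about 4 mm at each end but about 38 mm beside each long side and its walls are higher than the block, so there it can be gripped only across its width.
- box: Fixed open compartment box of clear plastic with a white floor, 152 (x) x 118 (y) x 32 mm high, walls 4 mm, floor 4 mm thick; origin at the centre of its underside. One wall across the middle parts it into two cells, each 70 mm (x) x 110 mm (y) inside, centred at x = -37 and +37 mm. One cell holds the block, the other the disc.
- disc: Fired-clay disc, 46 mm across, 20 mm high, in the other cell; leave it. Origin at the centre of its underside.
- balance: Fixed low white bench balance, 200 (x) x 140 (y) mm, display at its -x end; origin at the centre of its underside.
- pan (a point): Centre of the flat top face of the balance's square steel pan (130 x 130 mm, fixed); the pan's top is 40 mm above the table.
- clamp: Fixed aluminium cam clamp; base plate 8 mm thick, x -100 to 58, y -42 to 42 mm; origin on the table. Along its x stand: the cam's upright axis (x -55 mm), the steel jaw (sprung follower), the rubber pad sprung on the jaw, the empty bay, the fixed fence (inner face x 32). Jaw, pad, fence and lobe reach 34 mm above the table; jaw, pad and fence span y -25 to 25.
- bay (a point): Middle of the open bay, on the base plate, 8 mm above the table; clamp x +12, y 0; axes as the clamp. With the cam turned away the bay is 40 mm wide (clamp x -8 to 32) for the block's 34 mm width. It is open above and at both ends; the block's long side lies along the clamp's y and sticks out 6 mm past the jaws at each end.
- seat (a point): Point on the clamp's base plate, 8 mm above the table, at clamp x +15, y 0 mm: where the centre of the block's underside lies when it is pressed against the fence and centred along the jaws. Axes as the clamp.
- jaw: The sliding steel jaw, 12 mm thick, that follows the cam, with the sprung rubber pad it carries; slides along the clamp's +x. A light spring returns it. The lobe first touches it some 0.96 rad before the high point and drives it 9 mm at the high point; the pad's springs (about 3 N per mm) then press the block on the fence with about 9 N.
- cam (a joint): Angle of the cam about its upright axis, rad, counter-clockwise from above. 0: the lobe's high point looks straight along the clamp's +x, square on the jaw. Starts at 1.75 to 2.5 (lobe turned away) and is to be turned clockwise by that much; stops at -0.7 and 2.8. Stays where it is left (drag about 0.12 N m, some 0.2 N m under spring load).
- cam_grip (a point): Point on the cam's axis, 55 mm above the table, in the black bar handle on the cam: 40 mm long, 14 mm thick, 34 to 68 mm above the table. The bar's long side lies along this point's x, the way the lobe points; the brass lobe (tip 30 mm from the axis) shows 10 mm beyond the bar on that side. Fingertips 40 mm or more above the table clear the clamp at every angle.
- jar: Small lidded glass jar, 56 mm across, 75 mm high, upright on the table; origin at its underside; leave it.
- beaker: White open beaker, 64 mm across, 75 mm high; origin at its underside; leave it.
- brush: Small hand brush lying on the table; leave it.
Things that resemble listed ones, but are neither listed nor needed, are in the scene too. Leave any green or red look-alike of the clamp alone.

How it is judged:
By the outcome, as a careful person would: the job done as asked, in the order asked, and still so for the second after the job is handed in, with the robot touching nothing.
It also fails if it takes over 72 s, if anything falls off the work surface, if the arm or the gripper's body presses on something with over 40 N, if the wrist force passes 120 N, or if a joint passes its speed limit or range.

ROBOT

A 6-joint arm with a two-finger parallel gripper is mounted at the origin on the work surface. World frame = base frame: x ahead of the robot, y to its left, z up, the work surface at z = 0. Lengths are in m, angles in rad, forces in N, time in s.
With the tool pointing down it reaches from about 0.3 to 0.875 m from the base axis. Payload 6.4 kg.
Tool frame: the origin (TCP) lies midway between the tips of the shut fingers; the grasp point (between the pads) lies 19 mm behind it (ctrl.pinch_z is the distance from the TCP to the grasp point, in m); z points along the fingers, y is the line along which they close (so a half turn about z gives the same grasp; the last joint's range is limited). The gripper opens to 85 mm and grips with 20 to 120 N. Pads are 22 mm wide; open, the fingers measure 114 mm over their backs; the gripper's body (76 mm by 85 mm) begins 54 mm behind the grasp point. The pads swing forward as they close: fully open they stand 13 mm farther back than shut.
Start: joints at [-1.535, 0.181, 1.607, -0, 1.354, -0.206], TCP at [0.138, -0.558, 0.231] pointing down, gripper open.
Joint ranges: [-2.99, 2.99], [-0.89, 2.07], [0.3, 2.58], [-1.14, 4.28], [0, 2.63], [-3.12, 3.12]. Speed limits (rad/s): [2.57, 2.57, 3.01, 3.14, 3.14, 3.14].

INTERFACE

Orientations are given as a unit quaternion [w, x, y, z].
In Python, from bench import ctrl gives the robot as it stands.
- The arm moves only by the tool apply_moves, never from a script. Its argument "moves" is a list of rows, each an object with "jaw": the opening, from 0 (shut) to 1 (fully open); "offset": the shift along the tool's x, y, z in mm, a list of three; "rot": the turn, a rotation vector about the tool's x, y, z in degrees, a list of three. In form: [{"jaw": jaw, "offset": [dx, dy, dz], "rot": [ax, ay, az]}, ...]. A call has exactly 5 rows; each row shifts and turns the commanded pose from where the row before left it, along the tool's axes as they then stand; what a row does not reach is not made up. A row lasts 1/8 s, in which the tool goes at most 62.5 mm and 10.7 degrees, less where a joint would pass 70% of its speed; a pose out of reach is approached as far as the arm can. A call is refused whole if a number of a shift passes 62.5 or a number of a turn 10.7, either way. A call with a gripper value outside its range is refused whole. The fingers move at their own pace and stop on an object; the grip force is fixed at half the most. Time passes only in rows, so rows that do not move let the fingers close, or fill a call up. It gives the time, the measured TCP pose, the force, the opening and the grip force at its end, in the units of the state.
- ctrl.get_obs(): the state, without advancing time (a new reading comes with each control period).
- ctrl.camera(name): name is "scene" or "side" or "wrist"; returns (picture, depth): 480x640x3 uint8, red, green, blue; 480x640 float32, m along the optical axis (not along the pixel's ray), 0 where there is no reading.
- ctrl.camera_params(name): a dict with "K" (3x3 intrinsics, pixels), "cam_to_world" (4x4, takes a point from camera to world coordinates); the wrist camera has in their place "mount" (4x4, takes a point from camera to tool coordinates, whose origin is the TCP and whose axes are the flange's). Camera axes: x right, y down, z forward; pixel columns grow to the right and rows downward; lengths in m; the calibration is good to about 2 mm. A picture is of the moment at which its call begins: read the wrist's pose just before it. camera_params takes no time and is no camera call.
- ctrl.hand_in(): hands the job in; it is judged then, once.
Trained networks look in the newest picture that a camera, given by its name, has taken for a name from the list of things; names that differ only in an ending like _2 or _b are one class to them, and where a whole thing is asked for, a point or a joint stands for the part that bears it (a point fixed in the world has none). Each returns a list of dicts, best first, with "score" (0 to 1); they miss things now and then, are a little off and sometimes report something else, mostly with a low value. They report only what shows in the picture. A call takes as long as a camera call. They do not tell look-alikes from the thing itself.
- ctrl.outline_of(camera, target): "region" (480x640 bool, what is visible of it) and "position" ([column, row] in pixels, amid what is visible of it).
The state is a dict: "time_s": time; "q": joint angles; "dq": joint speeds; "joint_efforts": joint torques, N m; "eef_pos": TCP position; "eef_rot": TCP orientation; "wrist_force": force on the tool from outside, world axes, zero at the start; "torque": the same for the moment, N m; "opening": opening from 0.0 (shut) to 1.0 (fully open); "grasp_force": force on a finger pad.
Only numpy, scipy, OpenCV 4.12 (cv2) and the standard library are available. Lean on these libraries where they do the work, as an engineer would, in place of code of your own. Each camera call takes 0.05 s, during which the arm holds its last target. There are 200 camera calls.

## Working session

There is one attempt and no reset: what is moved stays moved. The work goes in short steps, Python scripts to look and compute and a tool call to move; the robot and the scene stay as the last step left them, time stands still between calls to the robot, and variables do not carry over. Pictures are saved under pics/ and viewed, at most 10 in all, crops included, and the job is handed in when it is done.

Besides the shell and the picture viewer there is one more tool, called after "Call:" by a JSON object that holds its "method" and its "body". apply_moves: Moves the arm, as the interface text tells. Its arguments: {"type":"object","properties":{"moves":{"type":"array"}},"required":["moves"]}

```bash
ls; mkdir -p pics; python3 - <<'E'
from bench import ctrl
import cv2,numpy as np
for n in("scene","side"):
    p,d=ctrl.camera(n); cv2.imwrite(f"pics/{n}0.png",p[:,:,::-1])
    print(n,ctrl.camera_params(n))
print(ctrl.camera_params("wrist"),ctrl.pinch_z); o=ctrl.get_obs(); print(o)
E
```

```text
pics
scene {'K': array([[575.9902046 ,   0.        , 314.67232183],
       [  0.        , 575.9902046 , 244.5978059 ],
       [  0.        ,   0.        ,   1.        ]]), 'cam_to_world': array([[ 0.20884737,  0.66839106, -0.71388806,  1.3954723 ],
       [ 0.97782553, -0.13115728,  0.1632636 , -0.31155664],
       [ 0.01549231, -0.73215514, -0.6809617 ,  0.83630816],
       [ 0.        ,  0.        ,  0.        ,  1.        ]])}
side {'K': array([[582.52049379,   0.        , 318.4707849 ],
       [  0.        , 582.52049379, 228.9670505 ],
       [  0.        ,   0.        ,   1.        ]]), 'cam_to_world': array([[-0.99903136, -0.02864591,  0.03340279,  0.55312151],
       [-0.04367826,  0.73770913, -0.67370427,  0.7283499 ],
       [-0.00534267, -0.67451067, -0.73824576,  0.98846199],
       [ 0.        ,  0.        ,  0.        ,  1.        ]])}
{'K': array([[368.5552    ,   0.        , 320.63223778],
       [  0.        , 368.5552    , 235.26920396],
       [  0.        ,   0.        ,   1.        ]]), 'mount': array([[-1.62221701e-04, -9.47263904e-01, -3.20454473e-01,
         
[... 273 characters left out ...]
 0.0187
{'time_s': 0.1, 'q': array([-1.53526278e+00,  1.81498378e-01,  1.60791094e+00,  2.22028586e-06,
        1.35380936e+00, -2.06304195e-01]), 'dq': array([-0.00030771, -0.00132129, -0.00192725,  0.00049164,  0.00067128,
        0.00101434]), 'joint_efforts': array([ 2.75437844e-05, -4.45880198e+01, -3.52241743e+01, -2.43096119e-04,
        4.07664731e-03, -9.51842679e-06]), 'eef_pos': array([ 0.13770227, -0.55774978,  0.23045505]), 'eef_rot': array([-8.09957055e-04,  9.92697918e-01,  1.20624142e-01,  7.04148864e-05]), 'wrist_force': array([ 0.21607106, -0.63957117, -0.12035082]), 'torque': array([ 0.01644294,  0.00897885, -0.02176676]), 'grasp_force': 0.0, 'opening': 1.0029658495622995}
```

View pics/scene0.png

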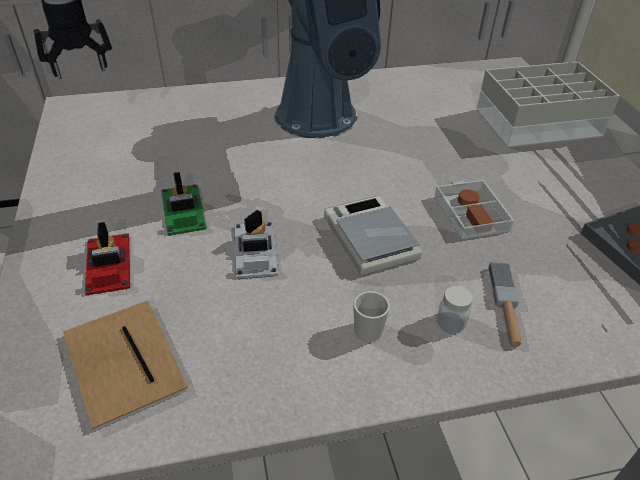

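View pics/side0.png

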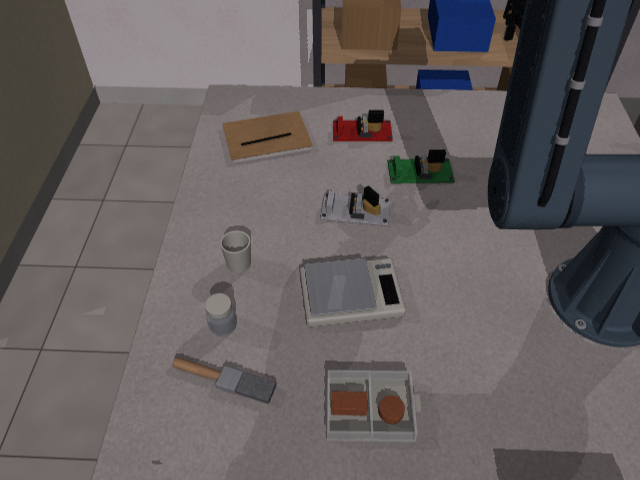

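```bash
cat > h.py <<'E'
from bench import ctrl
import cv2,numpy as np
from scipy.spatial.transform import Rotation as R
def pose(o):
    q=o["eef_rot"]; T=np.eye(4); T[:3,:3]=R.from_quat([q[1],q[2],q[3],q[0]]).as_matrix(); T[:3,3]=o["eef_pos"]; return T
def shot(n):
    o=ctrl.get_obs(); p,d=ctrl.camera(n); c=ctrl.camera_params(n)
    T=pose(o)@c["mount"] if n=="wrist" else c["cam_to_world"]
    v,u=np.mgrid[:480,:640]; K=c["K"]
    X=np.stack([(u-K[0,2])/K[0,0]*d,(v-K[1,2])/K[1,1]*d,d],-1)@T[:3,:3].T+T[:3,3]
    X[d==0]=np.nan
    return p,X
def rect(P):
    (c,s,a)=cv2.minAreaRect((P[:,:2]*1000).astype(np.float32)); 
    b=cv2.boxPoints((c,s,a)); e=b[1]-b[0]; f=b[2]-b[1]
    if np.linalg.norm(f)>np.linalg.norm(e): e=f
    return np.round(c,1),np.round(sorted(s),1),round((np.degrees(np.arctan2(e[1],e[0]))+90)%180-90,1)
def top(X,m,z0,z1):
    P=X[m]; P=P[np.isfinite(P[:,2])]; return P[(P[:,2]>z0)&(P[:,2]<z1)]
E
python3 - <<'E'
from h import *
for n in("side","scene"):
    p,X=shot(n); print(n, "table z",np.nanmedian(X[250:350,100:200,2] if n=="side" else X[330:420,220:320,2]))
    for t,z0,z1 in(("block",.02,.04),("disc",.015,.035),("box",.025,.04),("balance",.03,.06),("clamp",.004,.012),("jaw",.026,.045),("cam",.055,.08),("jar",.06,.09),("beaker",.06,.09)):
        for r in ctrl.outline_of(n,t)[:3]:
            m=cv2.erode(r["region"].astype(np.uint8),np.ones((2,2)))>0
            P=top(X,m,z0,z1); 
            print(t,round(r["score"],2),np.round(r["position"]),m.sum(),len(P),rect(P) if len(P)>5 else "", np.round(np.median(P,0),3) if len(P) else "")
E
```

```text
side table z -0.0020907779276896354
block 0.98 [348. 402.] 708 611 (array([524.2, 258.8]), array([34.2, 55. ]), np.float32(0.3)) [0.523 0.261 0.03 ]
disc 0.9 [390. 408.] 563 500 (array([449.6, 266.3]), array([41.9, 44. ]), np.float32(69.8)) [0.45  0.268 0.024]
box 0.97 [374. 407.] 4684 1099 (array([482.3, 258.9]), array([119.7, 163.3]), np.float32(2.2)) [0.484 0.27  0.03 ]
balance 0.66 [350. 290.] 5822 3602 (array([524.1,  11.8]), array([133.2, 192.6]), np.float32(10.4)) [0.542 0.018 0.04 ]
balance 0.32 [237. 253.] 1043 441 (array([768.1, -63.2]), array([55.9, 60.7]), np.float32(-58.1)) [ 0.767 -0.072  0.046]
clamp 0.89 [354. 210.] 1943 1020 (array([ 513.5, -235.1]), array([ 85.8, 156.9]), np.float32(-5.5)) [ 0.529 -0.223  0.008]
clamp 0.75 [365. 131.] 1268 651 (array([ 494.7, -533.1]), array([ 85.8, 153.3]), np.float32(0.9)) [ 0.509 -0.52   0.008]
clamp 0.65 [426. 168.] 1684 808 (array([ 349.8, -376.9]), array([ 86. , 157.7]), np.float32(3.7)) [ 0.365 -0.363  0.008]
jaw 0.46 [421. 166.] 197 128 (array([ 351.5, -377.5]), array([26.9, 54.1]), np.float32(-86.1)) [ 0.349 -0.375  0.033]

[... 1943 characters left out ...]
aw 0.58 [107. 257.] 367 236 (array([ 498.4, -535.8]), array([26.6, 48.2]), np.float32(-88.9)) [ 0.503 -0.536  0.033]
cam 0.96 [254. 222.] 318 127 (array([ 482.4, -232.8]), array([12.3, 42. ]), np.float32(-50.6)) [ 0.485 -0.235  0.066]
cam 0.64 [180. 188.] 178 78 (array([ 318.9, -381.1]), array([12. , 39.7]), np.float32(1.3)) [ 0.329 -0.381  0.068]
cam 0.59 [105. 239.] 258 108 (array([ 464.5, -536. ]), array([12.2, 38.7]), np.float32(-2.5)) [ 0.473 -0.536  0.067]
jar 0.78 [455. 310.] 1156 526 (array([781.3,  92.3]), array([44.2, 47.8]), np.float32(-62.6)) [0.786 0.09  0.076]
beaker 0.93 [369. 314.] 1391 506 (array([769.4, -64.9]), array([60.6, 61.8]), np.float32(-53.7)) [ 0.77  -0.064  0.07 ]
```

Call:
{"method": "apply_moves", "body": {"moves": [{"jaw":0.7,"offset":[18,-22,0],"rot":[0,0,0]},{"jaw":0.7,"offset":[36,-44,0],"rot":[0,0,0]},{"jaw":0.7,"offset":[36,-44,0],"rot":[0,0,0]},{"jaw":0.7,"offset":[36,-44,0],"rot":[0,0,0]},{"jaw":0.7,"offset":[36,-44,0],"rot":[0,0,0]}]}}

```text
time_s: 1.72
eef_pos: [0.2481, -0.3257, 0.2314]
eef_rot: [0.0, 0.993, 0.12, 0.0]
wrist_force: [1.0, -0.1, -0.2]
opening: 0.698
grasp_force: 0.0
```

Call:
{"method": "apply_moves", "body": {"moves": [{"jaw":0.7,"offset":[36,-44,0],"rot":[0,0,0]},{"jaw":0.7,"offset":[36,-44,0],"rot":[0,0,0]},{"jaw":0.7,"offset":[36,-44,0],"rot":[0,0,0]},{"jaw":0.7,"offset":[36,-44,0],"rot":[0,0,0]},{"jaw":0.7,"offset":[36,-44,0],"rot":[0,0,0]}]}}

```text
time_s: 2.35
eef_pos: [0.3703, -0.0689, 0.2318]
eef_rot: [0.001, 0.993, 0.12, 0.001]
wrist_force: [1.0, -0.6, 0.5]
opening: 0.7
grasp_force: 0.0
```

Call:
{"method": "apply_moves", "body": {"moves": [{"jaw":0.7,"offset":[36,-44,0],"rot":[0,0,0]},{"jaw":0.7,"offset":[36,-44,0],"rot":[0,0,0]},{"jaw":0.7,"offset":[36,-44,0],"rot":[0,0,0]},{"jaw":0.7,"offset":[36,-44,0],"rot":[0,0,0]},{"jaw":0.7,"offset":[36,-44,0],"rot":[0,0,0]}]}}

```text
time_s: 2.98
eef_pos: [0.4924, 0.1881, 0.2315]
eef_rot: [0.0, 0.993, 0.121, 0.0]
wrist_force: [0.5, -1.3, 0.6]
opening: 0.703
grasp_force: 0.0
```

Call:
{"method": "apply_moves", "body": {"moves": [{"jaw":0.7,"offset":[30,-35,10],"rot":[0,0,0]},{"jaw":0.7,"offset":[20,-26,0],"rot":[0,0,0]},{"jaw":0.7,"offset":[0,0,0],"rot":[0,0,6.4]},{"jaw":0.7,"offset":[0,0,0],"rot":[0,0,6.4]},{"jaw":0.7,"offset":[0,0,0],"rot":[0,0,0]}]}}

```text
time_s: 3.6
eef_pos: [0.5256, 0.2575, 0.2212]
eef_rot: [-0.0, 1.0, 0.01, -0.0]
wrist_force: [0.3, 0.1, 0.1]
opening: 0.7
grasp_force: 0.0
```

```bash
cat >> h.py <<'E'
def togo(p,psi):
    "tool-axis shift (mm) and tool-z turn (deg) to world target p (m), yaw psi (deg)"
    T=pose(ctrl.get_obs()); y=np.degrees(np.arctan2(T[1,0],T[0,0]))
    print("yaw",round(y,1),"shift",np.round(1000*T[:3,:3].T@(np.array(p)-T[:3,3]),1),"rotz",round((y-psi+180)%360-180,1))
E
python3 - <<'E'
from h import *
p,X=shot("wrist"); cv2.imwrite("pics/w1.png",p[:,:,::-1])
for t,z0,z1 in(("block",.024,.036),("disc",.015,.035),("box",.028,.04)):
    for r in ctrl.outline_of("wrist",t)[:2]:
        m=cv2.erode(r["region"].astype(np.uint8),np.ones((2,2)))>0
        P=top(X,m,z0,z1)
        print(t,round(r["score"],2),np.round(r["position"]),len(P),rect(P) if len(P)>5 else "", np.round(np.median(P,0),3) if len(P) else "")
# pan from side picture: grey-blue flat steel
s,S=shot("side")
print("pan",np.round(S[[265,260,305,312],[304,366,375,308]],3), np.round(S[286,338],3))
E
```

```text
block 0.6 [324. 200.] 2240 (array([523.1, 257.2]), array([32.4, 61.6]), np.float32(0.3)) [0.525 0.257 0.03 ]
disc 0.94 [311. 274.] 1495 (array([448.8, 264.1]), array([43.3, 45.3]), np.float32(35.4)) [0.45  0.264 0.024]
box 0.91 [320. 238.] 2736 (array([480. , 258.5]), array([117.4, 163.2]), np.float32(1.6)) [0.486 0.254 0.031]
pan [[ 0.622 -0.036  0.038]
 [ 0.519  0.294  0.461]
 [ 0.502  0.286  0.359]
 [ 0.607  0.077  0.032]] [0.551 0.284 0.395]
```

View pics/w1.png

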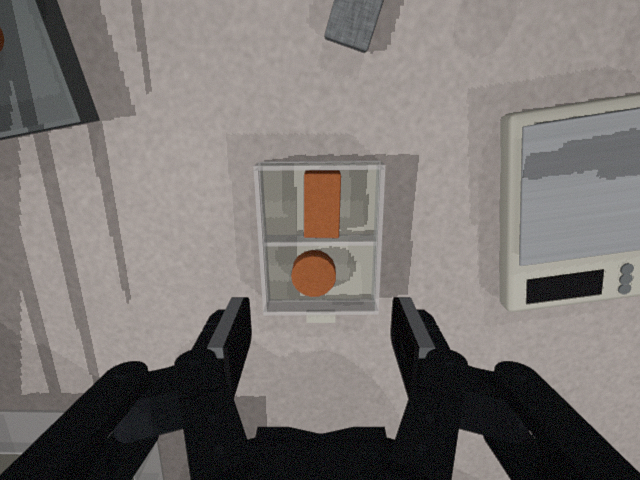

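Call:
{"method": "apply_moves", "body": {"moves": [{"jaw":0.7,"offset":[-1,0,30],"rot":[0,0,0.7]},{"jaw":0.7,"offset":[0,0,50],"rot":[0,0,0]},{"jaw":0.7,"offset":[0,0,50],"rot":[0,0,0]},{"jaw":0.7,"offset":[0,0,40],"rot":[0,0,0]},{"jaw":0.7,"offset":[0,0,24],"rot":[0,0,0]}]}}

```text
time_s: 4.47
eef_pos: [0.5233, 0.2568, 0.0249]
eef_rot: [0.0, 1.0, 0.003, -0.001]
wrist_force: [0.2, -1.0, -0.6]
opening: 0.7
grasp_force: 0.0
```

Call:
{"method": "apply_moves", "body": {"moves": [{"jaw":0.7,"offset":[0,0,12],"rot":[0,0,0]},{"jaw":0.7,"offset":[0,0,8],"rot":[0,0,0]},{"jaw":0.7,"offset":[0,0,0],"rot":[0,0,0]},{"jaw":0.3,"offset":[0,0,0],"rot":[0,0,0]},{"jaw":0.3,"offset":[0,0,0],"rot":[0,0,0]}]}}

```text
time_s: 5.1
eef_pos: [0.5258, 0.2576, 0.0087]
eef_rot: [-0.0, 1.0, 0.003, 0.001]
wrist_force: [0.7, 0.6, -0.2]
opening: 0.383
grasp_force: 59.8
```

Call:
{"method": "apply_moves", "body": {"moves": [{"jaw":0.2,"offset":[0,0,0],"rot":[0,0,0]},{"jaw":0.2,"offset":[0,0,0],"rot":[0,0,0]},{"jaw":0.2,"offset":[0,0,0],"rot":[0,0,0]},{"jaw":0.2,"offset":[0,0,0],"rot":[0,0,0]},{"jaw":0.2,"offset":[0,0,0],"rot":[0,0,0]}]}}

```text
time_s: 5.72
eef_pos: [0.5258, 0.2576, 0.0086]
eef_rot: [-0.0, 1.0, 0.003, 0.001]
wrist_force: [-0.2, 0.3, 6.1]
opening: 0.382
grasp_force: 60.9
```

Call:
{"method": "apply_moves", "body": {"moves": [{"jaw":0.2,"offset":[0,0,-10],"rot":[0,0,0]},{"jaw":0.2,"offset":[0,0,-30],"rot":[0,0,0]},{"jaw":0.2,"offset":[0,0,-40],"rot":[0,0,0]},{"jaw":0.2,"offset":[0,10,-20],"rot":[0,0,0]},{"jaw":0.2,"offset":[4,35,0],"rot":[0,0,0]}]}}

```text
time_s: 6.35
eef_pos: [0.5299, 0.2128, 0.1094]
eef_rot: [-0.0, 1.0, 0.004, 0.002]
wrist_force: [0.1, -0.2, -1.5]
opening: 0.387
grasp_force: 60.0
```

Call:
{"method": "apply_moves", "body": {"moves": [{"jaw":0.2,"offset":[5,50,0],"rot":[0,0,0]},{"jaw":0.2,"offset":[5,50,0],"rot":[0,0,0]},{"jaw":0.2,"offset":[5,50,0],"rot":[0,0,0]},{"jaw":0.2,"offset":[5,35,0],"rot":[0,0,0]},{"jaw":0.2,"offset":[0,15,10],"rot":[0,0,0]}]}}

```text
time_s: 6.98
eef_pos: [0.5506, 0.01, 0.0975]
eef_rot: [0.0, 1.0, 0.002, 0.001]
wrist_force: [0.6, -0.1, -1.0]
opening: 0.387
grasp_force: 60.1
```

Call:
{"method": "apply_moves", "body": {"moves": [{"jaw":0.2,"offset":[0,0,25],"rot":[0,0,0]},{"jaw":0.2,"offset":[0,0,14],"rot":[0,0,0]},{"jaw":0.2,"offset":[0,0,8],"rot":[0,0,0]},{"jaw":0.2,"offset":[0,0,3],"rot":[0,0,0]},{"jaw":0.2,"offset":[0,0,0],"rot":[0,0,0]}]}}

```text
time_s: 7.6
eef_pos: [0.5504, 0.0128, 0.0475]
eef_rot: [0.0, 1.0, 0.003, 0.0]
wrist_force: [-0.1, -0.3, -1.6]
opening: 0.381
grasp_force: 60.1
```

Call:
{"method": "apply_moves", "body": {"moves": [{"jaw":0.2,"offset":[0,0,1],"rot":[0,0,0]},{"jaw":0.2,"offset":[0,0,1],"rot":[0,0,0]},{"jaw":0.2,"offset":[0,0,0],"rot":[0,0,0]},{"jaw":0.2,"offset":[0,0,0],"rot":[0,0,0]},{"jaw":0.2,"offset":[0,0,0],"rot":[0,0,0]}]}}

```text
time_s: 8.22
eef_pos: [0.5502, 0.0125, 0.0453]
eef_rot: [-0.0, 1.0, 0.003, 0.0]
wrist_force: [-0.0, -0.5, -0.6]
opening: 0.384
grasp_force: 60.1
```

Call:
{"method": "apply_moves", "body": {"moves": [{"jaw":0.5,"offset":[0,0,0],"rot":[0,0,0]},{"jaw":0.7,"offset":[0,0,0],"rot":[0,0,0]},{"jaw":0.7,"offset":[0,0,0],"rot":[0,0,0]},{"jaw":0.7,"offset":[0,0,-20],"rot":[0,0,0]},{"jaw":1.0,"offset":[0,0,-40],"rot":[0,0,0]}]}}

```text
time_s: 8.85
eef_pos: [0.5485, 0.0127, 0.1042]
eef_rot: [-0.0, 1.0, 0.003, -0.002]
wrist_force: [1.6, 0.6, 0.3]
opening: 0.891
grasp_force: 0.0
```

Call:
{"method": "apply_moves", "body": {"moves": [{"jaw":1.0,"offset":[0,0,-50],"rot":[0,0,-10]},{"jaw":1.0,"offset":[0,0,-20],"rot":[0,0,-10]},{"jaw":1.0,"offset":[0,0,0],"rot":[0,0,-10]},{"jaw":1.0,"offset":[0,0,0],"rot":[0,0,-10]},{"jaw":1.0,"offset":[0,0,0],"rot":[0,0,-10]}]}}

```text
time_s: 9.48
eef_pos: [0.5502, 0.0125, 0.1754]
eef_rot: [0.0, 0.904, 0.428, 0.0]
wrist_force: [-0.3, 0.2, 0.5]
opening: 1.004
grasp_force: 0.0
```

Call:
{"method": "apply_moves", "body": {"moves": [{"jaw":1.0,"offset":[0,0,0],"rot":[0,0,-10]},{"jaw":1.0,"offset":[0,0,0],"rot":[0,0,-10]},{"jaw":1.0,"offset":[0,0,0],"rot":[0,0,-10]},{"jaw":1.0,"offset":[0,0,0],"rot":[0,0,-10]},{"jaw":1.0,"offset":[0,0,0],"rot":[0,0,0]}]}}

```text
time_s: 10.1
eef_pos: [0.5501, 0.0125, 0.1753]
eef_rot: [-0.0, 0.705, 0.709, -0.0]
wrist_force: [0.4, -0.6, -0.4]
opening: 0.998
grasp_force: 0.0
```

```bash
python3 - <<'E'
from h import *
p,X=shot("wrist"); cv2.imwrite("pics/w2.png",p[:,:,::-1])
for r in ctrl.outline_of("wrist","block")[:2]:
    m=cv2.erode(r["region"].astype(np.uint8),np.ones((2,2)))>0
    P=top(X,m,.056,.075)
    print(round(r["score"],2),np.round(r["position"]),len(P),rect(P) if len(P)>5 else "", np.round(np.median(P,0),3) if len(P) else "")
    if len(P)>1000: 
        c,s,a=rect(P); togo([c[0]/1000,c[1]/1000,.045],a+90)
for r in ctrl.outline_of("wrist","balance")[:1]: print(rect(top(X,r["region"],.03,.045)))
E
```

```text
0.64 [319. 224.] 4004 (array([547.7,  13.7]), array([34.5, 61.1]), np.float32(0.7)) [0.548 0.016 0.066]
yaw 90.1 shift [  1.2  -2.5 130.3] rotz -0.6
(array([520.5,   9.9]), array([130. , 180.6]), np.float32(9.7))
```

View pics/w2.png

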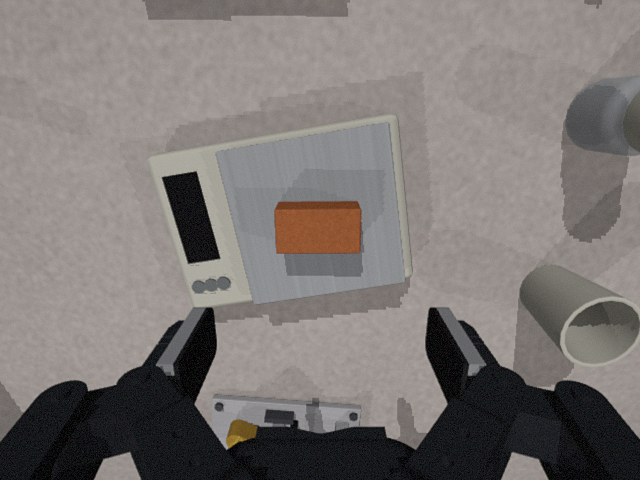

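Call:
{"method": "apply_moves", "body": {"moves": [{"jaw":1.0,"offset":[0,-2,20],"rot":[0,0,-0.6]},{"jaw":1.0,"offset":[0,0,40],"rot":[0,0,0]},{"jaw":1.0,"offset":[0,0,40],"rot":[0,0,0]},{"jaw":1.0,"offset":[0,0,20],"rot":[0,0,0]},{"jaw":1.0,"offset":[0,0,10],"rot":[0,0,0]}]}}

```text
time_s: 10.88
eef_pos: [0.5474, 0.0126, 0.044]
eef_rot: [-0.001, 0.702, 0.712, -0.001]
wrist_force: [-1.0, 0.5, -0.8]
opening: 0.998
grasp_force: 0.0
```

Call:
{"method": "apply_moves", "body": {"moves": [{"jaw":1.0,"offset":[0,0,4],"rot":[0,0,0]},{"jaw":1.0,"offset":[0,0,0],"rot":[0,0,0]},{"jaw":0.85,"offset":[0,0,0],"rot":[0,0,0]},{"jaw":0.75,"offset":[0,0,0],"rot":[0,0,0]},{"jaw":0.65,"offset":[0,0,0],"rot":[0,0,0]}]}}

```text
time_s: 11.5
eef_pos: [0.549, 0.0123, 0.0423]
eef_rot: [0.001, 0.701, 0.713, 0.0]
wrist_force: [-1.0, -0.5, 5.4]
opening: 0.713
grasp_force: 66.4
```

Call:
{"method": "apply_moves", "body": {"moves": [{"jaw":0.5,"offset":[0,0,0],"rot":[0,0,0]},{"jaw":0.5,"offset":[0,0,0],"rot":[0,0,0]},{"jaw":0.5,"offset":[0,0,0],"rot":[0,0,0]},{"jaw":0.5,"offset":[0,0,0],"rot":[0,0,0]},{"jaw":0.5,"offset":[0,0,0],"rot":[0,0,0]}]}}

```text
time_s: 12.12
eef_pos: [0.5491, 0.0123, 0.0424]
eef_rot: [0.001, 0.701, 0.713, 0.0]
wrist_force: [-0.2, -0.3, 5.5]
opening: 0.713
grasp_force: 66.4
```

Call:
{"method": "apply_moves", "body": {"moves": [{"jaw":0.5,"offset":[0,0,-10],"rot":[0,0,0]},{"jaw":0.5,"offset":[0,0,-30],"rot":[0,0,0]},{"jaw":0.5,"offset":[0,0,-40],"rot":[0,0,0]},{"jaw":0.5,"offset":[-20,-7,-40],"rot":[0,0,0]},{"jaw":0.5,"offset":[-45,-15,-20],"rot":[0,0,0]}]}}

```text
time_s: 12.75
eef_pos: [0.5283, -0.0526, 0.1843]
eef_rot: [0.002, 0.7, 0.714, 0.001]
wrist_force: [0.4, -1.3, -0.8]
opening: 0.713
grasp_force: 65.6
```

Call:
{"method": "apply_moves", "body": {"moves": [{"jaw":0.5,"offset":[-50,-17,0],"rot":[0,0,0]},{"jaw":0.5,"offset":[-50,-17,0],"rot":[0,0,0]},{"jaw":0.5,"offset":[-50,-17,0],"rot":[0,0,0]},{"jaw":0.5,"offset":[-30,-11,0],"rot":[0,0,5]},{"jaw":0.5,"offset":[0,0,0],"rot":[0,0,10]}]}}

```text
time_s: 13.38
eef_pos: [0.4672, -0.2362, 0.1816]
eef_rot: [0.0, 0.791, 0.612, -0.0]
wrist_force: [-0.2, -0.1, -0.5]
opening: 0.71
grasp_force: 65.5
```

Call:
{"method": "apply_moves", "body": {"moves": [{"jaw":0.5,"offset":[0,0,0],"rot":[0,0,10]},{"jaw":0.5,"offset":[0,0,0],"rot":[0,0,10]},{"jaw":0.5,"offset":[0,0,0],"rot":[0,0,10]},{"jaw":0.5,"offset":[0,0,0],"rot":[0,0,10]},{"jaw":0.5,"offset":[0,0,0],"rot":[0,0,10]}]}}

```text
time_s: 14.0
eef_pos: [0.468, -0.2337, 0.1815]
eef_rot: [-0.0, 0.975, 0.222, -0.0]
wrist_force: [0.1, 0.8, -2.0]
opening: 0.715
grasp_force: 65.5
```

Call:
{"method": "apply_moves", "body": {"moves": [{"jaw":0.5,"offset":[0,0,0],"rot":[0,0,10]},{"jaw":0.5,"offset":[0,0,0],"rot":[0,0,10]},{"jaw":0.5,"offset":[0,0,0],"rot":[0,0,10]},{"jaw":0.5,"offset":[0,0,0],"rot":[0,0,0]},{"jaw":0.5,"offset":[0,0,0],"rot":[0,0,0]}]}}

```text
time_s: 14.62
eef_pos: [0.4682, -0.2338, 0.1814]
eef_rot: [-0.0, 0.999, -0.034, -0.0]
wrist_force: [0.9, -0.9, -0.5]
opening: 0.712
grasp_force: 65.5
```

```bash
python3 - <<'E'
from h import *
p,X=shot("wrist"); cv2.imwrite("pics/w3.png",p[:,:,::-1]); np.save("X3.npy",X)
for t,z0,z1 in(("clamp",.004,.012),("clamp",.028,.040),("jaw",.028,.04),("cam",.06,.08)):
  for r in ctrl.outline_of("wrist",t)[:1]:
    m=r["region"]
    P=top(X,m,z0,z1)
    print(t,round(r["score"],2),np.round(r["position"]),len(P),rect(P) if len(P)>5 else "", np.round(np.median(P,0),3) if len(P) else "")
E
```

```text
clamp 0.92 [480. 298.] 5275 (array([ 359.2, -379.3]), array([ 84.6, 136.8]), np.float32(4.1)) [ 0.381 -0.373  0.008]
clamp 0.92 [480. 298.] 2851 (array([ 362.4, -379. ]), array([ 50.3, 106.6]), np.float32(3.8)) [ 0.357 -0.376  0.033]
jaw 0.81 [324. 165.] 1745 (array([ 511.1, -238. ]), array([26.3, 50. ]), np.float32(84.9)) [ 0.509 -0.238  0.034]
cam 0.9 [318. 207.] 1094 (array([ 477.6, -235.2]), array([14.3, 39.5]), np.float32(-50.4)) [ 0.479 -0.235  0.068]
```

View pics/w3.png

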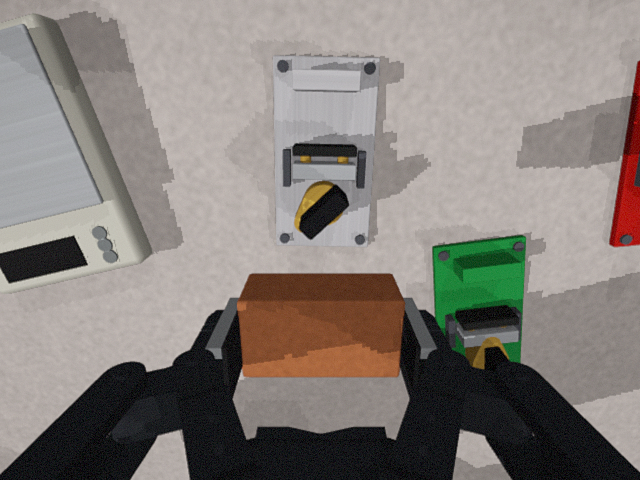

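```bash
python3 - <<'E'
from h import *
X=np.load("X3.npy"); v,u=np.mgrid[:480,:640]
W=(u>255)&(u<400)&(v>40)&(v<262)
P=top(X,W,.005,.012); (c,s,a)=rect(P); print(len(P),c,s,a)
a=np.radians(a); ex=np.array([np.cos(a),np.sin(a)]); ey=np.array([-ex[1],ex[0]])
o=c+21*ex; print("origin",o)
Q=top(X,W,.030,.038); L=np.c_[(Q[:,:2]*1000-o)@ex,(Q[:,:2]*1000-o)@ey]
for lo,hi,n in((-40,0,"jaw"),(22,60,"fence")):
    l=L[(L[:,0]>lo)&(L[:,0]<hi)&(abs(L[:,1])<40)]; print(n,len(l),np.round(np.percentile(l,[1,50,99],axis=0),1).tolist())
B=top(X,(v>255)&(v<400)&(u>225)&(u<415),.17,.24); print("block",rect(B),np.nanmedian(B,0))
H=top(X,W,.062,.075); print("bar",rect(H))
E=lambda x,y:(o+x*ex+y*ey)/1000
print("bay",E(12,0),"cam",E(-55,0)); togo([*E(12,0),.12],np.degrees(a))
E
```

```text
12479 [ 511.1 -238. ] [ 84.2 158.1] -5.1
origin [ 532.01686249 -239.86678016]
jaw 1751 [[-39.2, -24.5], [-23.7, 0.1], [-8.0, 24.8]]
fence 1432 [[32.0, -24.4], [39.0, -0.0], [45.9, 24.6]]
block (array([ 467.9, -232.7]), array([35.4, 73.9]), np.float32(85.8)) [ 0.47420387 -0.2328466   0.20461295]
bar (array([ 477.6, -235.2]), array([14.3, 39.5]), np.float32(-50.4))
bay [ 0.54396936 -0.24093351] cam [ 0.47723461 -0.23497759]
yaw -4.0 shift [76.   1.8 61.3] rotz 1.1
```

Call:
{"method": "apply_moves", "body": {"moves": [{"jaw":0.5,"offset":[0,0,0],"rot":[0,0,1.1]},{"jaw":0.5,"offset":[35,1,0],"rot":[0,0,0]},{"jaw":0.5,"offset":[40,1,0],"rot":[0,0,0]},{"jaw":0.5,"offset":[0,0,40],"rot":[0,0,0]},{"jaw":0.5,"offset":[0,0,40],"rot":[0,0,0]}]}}

```text
time_s: 15.5
eef_pos: [0.5436, -0.2428, 0.1006]
eef_rot: [0.0, 0.999, -0.045, 0.001]
wrist_force: [-0.1, 0.5, -1.9]
opening: 0.708
grasp_force: 65.6
```

Call:
{"method": "apply_moves", "body": {"moves": [{"jaw":0.5,"offset":[0,0,40],"rot":[0,0,0]},{"jaw":0.5,"offset":[0,0,15],"rot":[0,0,0]},{"jaw":0.5,"offset":[0,0,0],"rot":[0,0,0]},{"jaw":0.5,"offset":[0,0,0],"rot":[0,0,0]},{"jaw":0.5,"offset":[0,0,0],"rot":[0,0,0]}]}}

```text
time_s: 16.12
eef_pos: [0.5439, -0.2434, 0.0482]
eef_rot: [0.001, 0.999, -0.045, 0.001]
wrist_force: [0.2, -0.3, -1.2]
opening: 0.71
grasp_force: 65.5
```

```bash
python3 - <<'E'
from h import *
p,X=shot("wrist"); cv2.imwrite("pics/w4.png",p[:,:,::-1]); np.save("X4.npy",X)
T=pose(ctrl.get_obs()); L=(X-T[:3,3])@T[:3,:3]*1000
# fence / block profile along the middle column, tool x vs world z
for u in(300,321,340):
    print(u,[(v,*np.round([L[v,u,0],L[v,u,1],X[v,u,2]*1000],1)) for v in range(60,420,12)])
E
```

```text
300 [(60, np.float64(104.8), np.float64(-10.8), np.float64(-1.2)), (72, np.float64(99.5), np.float64(-10.8), np.float64(-0.9)), (84, np.float64(94.2), np.float64(-10.9), np.float64(-0.5)), (96, np.float64(88.7), np.float64(-10.9), np.float64(0.8)), (108, np.float64(83.3), np.float64(-11.0), np.float64(0.6)), (120, np.float64(77.6), np.float64(-11.2), np.float64(-1.0)), (132, np.float64(71.9), np.float64(-11.3), np.float64(-0.6)), (144, np.float64(66.1), np.float64(-11.4), np.float64(0.1)), (156, np.float64(60.1), np.float64(-11.5), np.float64(-0.2)), (168, np.float64(54.1), np.float64(-11.6), np.float64(-0.1)), (180, np.float64(47.7), np.float64(-11.8), np.float64(-0.9)), (192, np.float64(43.0), np.float64(-11.4), np.float64(6.9)), (204, np.float64(36.9), np.float64(-11.5), np.float64(7.5)), (216, np.float64(34.2), np.float64(-10.9), np.float64(20.1)), (228, np.float64(32.5), np.float64(-10.2), np.float64(34.1)), (240, np.float64(26.8), np.float64(-10.3), np.float64(33.8)), (252, np.float64(20.8), np.float64(-10.4), np.float64(33.5)), (264, np.float64(4.0), np.float64(-12.1), np.floa
[... 3669 characters left out ...]
), np.float64(7.1), np.float64(51.0)), (288, np.float64(16.9), np.float64(6.6), np.float64(61.7)), (300, np.float64(16.3), np.float64(6.2), np.float64(70.2)), (312, np.float64(12.6), np.float64(6.1), np.float64(72.5)), (324, np.float64(6.9), np.float64(6.3), np.float64(71.3)), (336, np.float64(1.9), np.float64(6.3), np.float64(71.7)), (348, np.float64(-3.4), np.float64(6.4), np.float64(71.6)), (360, np.float64(-8.9), np.float64(6.5), np.float64(71.5)), (372, np.float64(-14.6), np.float64(6.6), np.float64(71.4)), (384, np.float64(-49.9), np.float64(8.9), np.float64(36.8)), (396, np.float64(-49.2), np.float64(8.4), np.float64(46.0)), (408, np.float64(-48.8), np.float64(8.0), np.float64(54.0))]
```

View pics/w4.png

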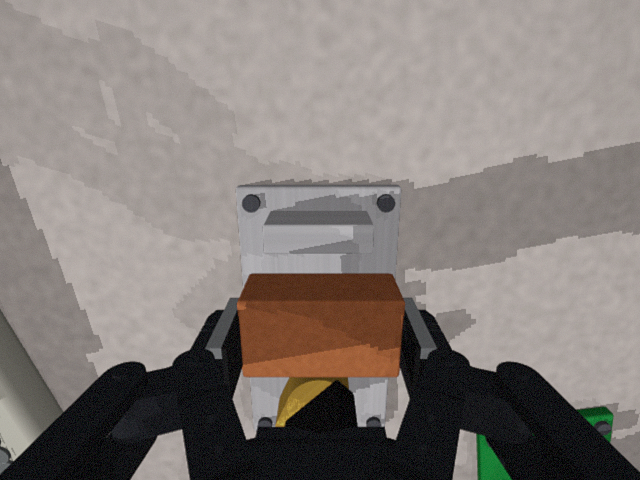

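Call:
{"method": "apply_moves", "body": {"moves": [{"jaw":0.5,"offset":[0,0,10],"rot":[0,0,0]},{"jaw":0.5,"offset":[0,0,10],"rot":[0,0,0]},{"jaw":0.5,"offset":[0,0,8],"rot":[0,0,0]},{"jaw":0.5,"offset":[0,0,5],"rot":[0,0,0]},{"jaw":0.5,"offset":[0,0,3],"rot":[0,0,0]}]}}

```text
time_s: 16.8
eef_pos: [0.5425, -0.2424, 0.0103]
eef_rot: [-0.0, 0.999, -0.045, -0.001]
wrist_force: [-8.2, 5.0, 19.8]
opening: 0.71
grasp_force: 68.2
```

Call:
{"method": "apply_moves", "body": {"moves": [{"jaw":0.5,"offset":[0,0,1],"rot":[0,0,0]},{"jaw":0.5,"offset":[0,0,0.7],"rot":[0,0,0]},{"jaw":0.5,"offset":[0,0,0],"rot":[0,0,0]},{"jaw":0.5,"offset":[0,0,0],"rot":[0,0,0]},{"jaw":0.5,"offset":[0,0,0],"rot":[0,0,0]}]}}

```text
time_s: 17.42
eef_pos: [0.5425, -0.2424, 0.0103]
eef_rot: [-0.0, 0.999, -0.045, -0.001]
wrist_force: [-8.0, 5.1, 15.0]
opening: 0.714
grasp_force: 67.5
```

Call:
{"method": "apply_moves", "body": {"moves": [{"jaw":0.8,"offset":[0,0,0],"rot":[0,0,0]},{"jaw":0.9,"offset":[0,0,0],"rot":[0,0,0]},{"jaw":1.0,"offset":[0,0,0],"rot":[0,0,0]},{"jaw":1.0,"offset":[0,0,-15],"rot":[0,0,0]},{"jaw":1.0,"offset":[0,0,-40],"rot":[0,0,0]}]}}

```text
time_s: 18.05
eef_pos: [0.5414, -0.2416, 0.0628]
eef_rot: [-0.001, 0.999, -0.045, -0.002]
wrist_force: [0.7, -0.1, 1.5]
opening: 0.998
grasp_force: 0.0
```

Call:
{"method": "apply_moves", "body": {"moves": [{"jaw":1.0,"offset":[0,0,-50],"rot":[0,0,0]},{"jaw":1.0,"offset":[-30,0,-40],"rot":[0,0,0]},{"jaw":1.0,"offset":[-37,0,0],"rot":[0,0,0]},{"jaw":0.7,"offset":[0,0,0],"rot":[0,0,0]},{"jaw":0.7,"offset":[0,0,0],"rot":[0,0,0]}]}}

```text
time_s: 18.68
eef_pos: [0.4767, -0.2369, 0.1544]
eef_rot: [0.0, 0.999, -0.045, 0.001]
wrist_force: [0.3, 0.1, 0.1]
opening: 0.701
grasp_force: 0.0
```

```bash
cat > look.py <<'E'
from h import *
import sys
p,X=shot("wrist"); cv2.imwrite(f"pics/{sys.argv[1]}.png",p[:,:,::-1])
C=np.hypot(X[...,0]-.511,X[...,1]+.238)<.1
P=top(X,C,.005,.012); (c,s,a0)=rect(P); print("base",len(P),c,s,a0)
a=np.radians(-5.1); ex=np.array([np.cos(a),np.sin(a)]); ey=np.array([-ex[1],ex[0]]); o=np.array([532,-239.9])
Q=top(X,C,.030,.040); L=np.c_[(Q[:,:2]*1000-o)@ex,(Q[:,:2]*1000-o)@ey]
h=np.histogram(L[abs(L[:,1])<20][:,0],bins=np.arange(-60,52,2)); print([(int(b),int(n)) for b,n in zip(h[1],h[0])])
for r in ctrl.outline_of("wrist","block")[:1]:
    B=top(X,r["region"],.028,.042); l=np.c_[(B[:,:2]*1000-o)@ex,(B[:,:2]*1000-o)@ey]
    print("block",r["score"],rect(B),np.round(np.percentile(l,[1,50,99],axis=0),1).tolist(),"z",np.median(B[:,2]))
H=top(X,C,.062,.075); print("bar",rect(H)); togo([*((o-55*ex)/1000),.043],rect(H)[2]%180)
E
python3 look.py w5
```

```text
base 9653 [ 511.4 -238. ] [ 84.2 157.2] -5.1
[(-60, 26), (-58, 32), (-56, 39), (-54, 38), (-52, 45), (-50, 47), (-48, 51), (-46, 61), (-44, 59), (-42, 60), (-40, 67), (-38, 11), (-36, 1), (-34, 155), (-32, 138), (-30, 144), (-28, 166), (-26, 161), (-24, 158), (-22, 33), (-20, 0), (-18, 0), (-16, 147), (-14, 142), (-12, 157), (-10, 177), (-8, 99), (-6, 171), (-4, 169), (-2, 168), (0, 167), (2, 157), (4, 168), (6, 161), (8, 168), (10, 170), (12, 177), (14, 185), (16, 192), (18, 194), (20, 175), (22, 176), (24, 176), (26, 118), (28, 0), (30, 0), (32, 195), (34, 222), (36, 177), (38, 180), (40, 182), (42, 230), (44, 191), (46, 0), (48, 0)]
block 0.82 (array([ 542.1, -241.2]), array([33.7, 62. ]), np.float32(84.8)) [[-6.3, -30.4], [10.7, -0.5], [27.0, 29.5]] z 0.033790741155491744
bar (array([ 477.5, -235.1]), array([14.4, 40.4]), np.float32(-50.3))
yaw -5.1 shift [ 1.000e-01 -1.900e+00  1.108e+02] rotz -134.8
```

View pics/w5.png

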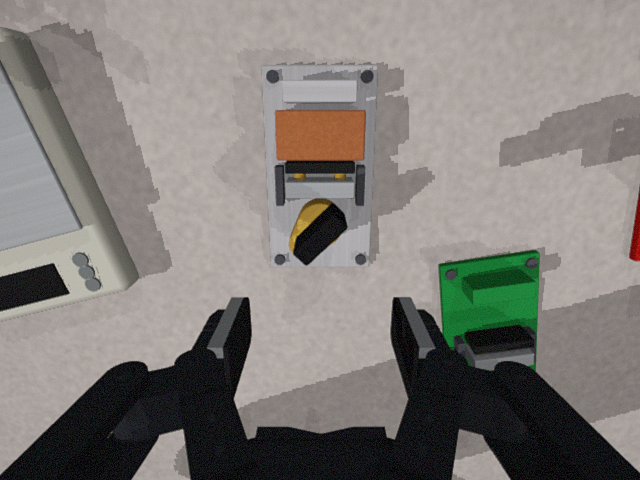

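Call:
{"method": "apply_moves", "body": {"moves": [{"jaw":0.5,"offset":[0,-2,0],"rot":[0,0,-10.4]},{"jaw":0.5,"offset":[0,0,0],"rot":[0,0,-10.4]},{"jaw":0.5,"offset":[0,0,0],"rot":[0,0,-10.4]},{"jaw":0.5,"offset":[0,0,0],"rot":[0,0,-10.4]},{"jaw":0.5,"offset":[0,0,0],"rot":[0,0,-10.4]}]}}

```text
time_s: 19.4
eef_pos: [0.4769, -0.2346, 0.1532]
eef_rot: [-0.0, 0.916, 0.401, -0.0]
wrist_force: [-0.3, -0.0, 0.1]
opening: 0.499
grasp_force: 0.0
```

Call:
{"method": "apply_moves", "body": {"moves": [{"jaw":0.5,"offset":[0,0,0],"rot":[0,0,-10.4]},{"jaw":0.5,"offset":[0,0,0],"rot":[0,0,-10.4]},{"jaw":0.5,"offset":[0,0,0],"rot":[0,0,-10.4]},{"jaw":0.5,"offset":[0,0,0],"rot":[0,0,-10.4]},{"jaw":0.5,"offset":[0,0,0],"rot":[0,0,-10.4]}]}}

```text
time_s: 20.02
eef_pos: [0.4769, -0.2346, 0.1532]
eef_rot: [-0.0, 0.648, 0.762, 0.0]
wrist_force: [-0.3, -0.7, -0.3]
opening: 0.497
grasp_force: 0.0
```

Call:
{"method": "apply_moves", "body": {"moves": [{"jaw":0.5,"offset":[0,0,0],"rot":[0,0,-10.4]},{"jaw":0.5,"offset":[0,0,0],"rot":[0,0,-10.4]},{"jaw":0.5,"offset":[0,0,0],"rot":[0,0,-10]},{"jaw":0.5,"offset":[0,0,0],"rot":[0,0,0]},{"jaw":0.5,"offset":[0,0,0],"rot":[0,0,0]}]}}

```text
time_s: 20.65
eef_pos: [0.4765, -0.2346, 0.1533]
eef_rot: [-0.0, 0.427, 0.904, 0.0]
wrist_force: [-0.1, -0.2, 0.0]
opening: 0.499
grasp_force: 0.0
```

```bash
python3 look.py w6
```

```text
base 7817 [ 511.1 -238.3] [ 84.1 157.7] -5.1
[(-60, 47), (-58, 51), (-56, 38), (-54, 42), (-52, 34), (-50, 38), (-48, 35), (-46, 39), (-44, 46), (-42, 44), (-40, 31), (-38, 2), (-36, 11), (-34, 143), (-32, 102), (-30, 113), (-28, 118), (-26, 131), (-24, 110), (-22, 3), (-20, 0), (-18, 16), (-16, 186), (-14, 121), (-12, 130), (-10, 99), (-8, 114), (-6, 134), (-4, 128), (-2, 116), (0, 119), (2, 118), (4, 115), (6, 116), (8, 116), (10, 117), (12, 95), (14, 92), (16, 77), (18, 65), (20, 61), (22, 61), (24, 58), (26, 31), (28, 0), (30, 24), (32, 107), (34, 55), (36, 56), (38, 52), (40, 55), (42, 58), (44, 41), (46, 2), (48, 0)]
block 0.92 (array([ 541.1, -241.1]), array([36.2, 61.8]), np.float32(84.8)) [[-6.7, -30.1], [6.8, 4.4], [25.6, 30.1]] z 0.03375737180405472
bar (array([ 477.2, -235.1]), array([13.9, 40.3]), np.float32(-50.9))
yaw 129.5 shift [ -0.9   0.4 110.4] rotz 0.4
```

Views agree from both headings; descend on the handle and grip.

Call:
{"method": "apply_moves", "body": {"moves": [{"jaw":0.5,"offset":[-0.5,0.2,20],"rot":[0,0,0.4]},{"jaw":0.5,"offset":[0,0,40],"rot":[0,0,0]},{"jaw":0.5,"offset":[0,0,30],"rot":[0,0,0]},{"jaw":0.5,"offset":[0,0,15],"rot":[0,0,0]},{"jaw":0.5,"offset":[0,0,4],"rot":[0,0,0]}]}}

```text
time_s: 21.38
eef_pos: [0.4765, -0.2347, 0.044]
eef_rot: [-0.001, 0.429, 0.903, 0.0]
wrist_force: [0.9, -0.2, -0.4]
opening: 0.501
grasp_force: 0.0
```

Call:
{"method": "apply_moves", "body": {"moves": [{"jaw":0.3,"offset":[0,0,0],"rot":[0,0,0]},{"jaw":0.1,"offset":[0,0,0],"rot":[0,0,0]},{"jaw":0.0,"offset":[0,0,0],"rot":[0,0,0]},{"jaw":0.0,"offset":[0,0,0],"rot":[0,0,0]},{"jaw":0.0,"offset":[0,0,0],"rot":[0,0,0]}]}}

```text
time_s: 22.0
eef_pos: [0.4774, -0.2356, 0.0459]
eef_rot: [0.001, 0.428, 0.904, -0.0]
wrist_force: [-3.0, -0.5, 6.7]
opening: 0.147
grasp_force: 59.3
```

Call:
{"method": "apply_moves", "body": {"moves": [{"jaw":0.0,"offset":[0,0,0],"rot":[0,0,8]},{"jaw":0.0,"offset":[0,0,0],"rot":[0,0,8]},{"jaw":0.0,"offset":[0,0,0],"rot":[0,0,8]},{"jaw":0.0,"offset":[0,0,0],"rot":[0,0,8]},{"jaw":0.0,"offset":[0,0,0],"rot":[0,0,8]}]}}

```text
time_s: 22.62
eef_pos: [0.478, -0.2355, 0.046]
eef_rot: [0.002, 0.713, 0.701, 0.0]
wrist_force: [0.5, 0.9, 4.1]
opening: 0.15
grasp_force: 59.2
```

Call:
{"method": "apply_moves", "body": {"moves": [{"jaw":0.0,"offset":[0,0,0],"rot":[0,0,8]},{"jaw":0.0,"offset":[0,0,0],"rot":[0,0,8]},{"jaw":0.0,"offset":[0,0,0],"rot":[0,0,8]},{"jaw":0.0,"offset":[0,0,0],"rot":[0,0,8]},{"jaw":0.0,"offset":[0,0,0],"rot":[0,0,8]}]}}

```text
time_s: 23.25
eef_pos: [0.4785, -0.2356, 0.046]
eef_rot: [0.002, 0.91, 0.415, 0.001]
wrist_force: [3.5, -0.6, 2.8]
opening: 0.147
grasp_force: 58.9
```

Call:
{"method": "apply_moves", "body": {"moves": [{"jaw":0.0,"offset":[0,0,0],"rot":[0,0,7]},{"jaw":0.0,"offset":[0,0,0],"rot":[0,0,7]},{"jaw":0.0,"offset":[0,0,0],"rot":[0,0,7]},{"jaw":0.0,"offset":[0,0,0],"rot":[0,0,7]},{"jaw":0.0,"offset":[0,0,0],"rot":[0,0,7]}]}}

```text
time_s: 23.88
eef_pos: [0.4788, -0.2361, 0.046]
eef_rot: [0.002, 0.992, 0.122, 0.002]
wrist_force: [5.5, -1.4, 0.3]
opening: 0.151
grasp_force: 58.7
```

Call:
{"method": "apply_moves", "body": {"moves": [{"jaw":0.0,"offset":[0,0,0],"rot":[0,0,6]},{"jaw":0.0,"offset":[0,0,0],"rot":[0,0,6]},{"jaw":0.0,"offset":[0,0,0],"rot":[0,0,5]},{"jaw":0.0,"offset":[0,0,0],"rot":[0,0,2.1]},{"jaw":0.0,"offset":[0,0,0],"rot":[0,0,0]}]}}

```text
time_s: 24.5
eef_pos: [0.4788, -0.2364, 0.046]
eef_rot: [0.002, 0.999, -0.042, 0.002]
wrist_force: [4.8, -3.2, 1.5]
opening: 0.147
grasp_force: 58.6
```

```bash
python3 - <<'E'
from h import *
o=ctrl.get_obs(); print(o["torque"],o["wrist_force"]); togo([.4773,-.235,.046],-5.1)
p,X=shot("wrist"); cv2.imwrite("pics/w7.png",p[:,:,::-1])
E
```

```text
[-0.40198699 -0.58455765  0.10528501] [ 4.81550454 -3.1815294   1.52379317]
yaw -4.8 shift [-1.6 -1.2 -0. ] rotz 0.3
```

View pics/w7.png

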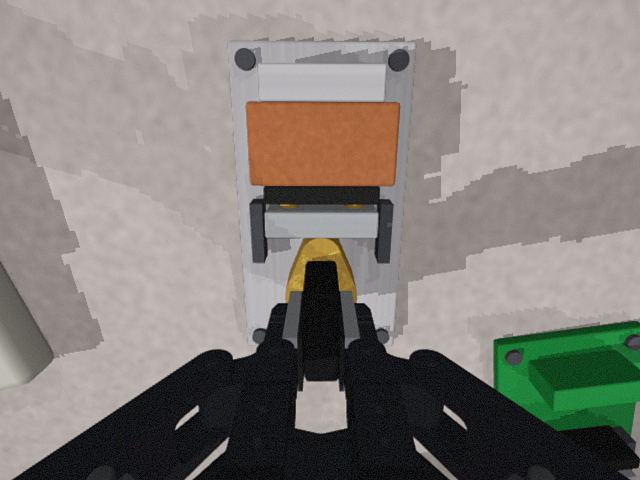

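Call:
{"method": "apply_moves", "body": {"moves": [{"jaw":0.0,"offset":[0,0,0],"rot":[0,0,0.3]},{"jaw":0.0,"offset":[0,0,0],"rot":[0,0,0]},{"jaw":0.3,"offset":[0,0,0],"rot":[0,0,0]},{"jaw":0.5,"offset":[0,0,0],"rot":[0,0,0]},{"jaw":0.5,"offset":[0,0,0],"rot":[0,0,0]}]}}

```text
time_s: 25.18
eef_pos: [0.4764, -0.2346, 0.0444]
eef_rot: [-0.0, 0.999, -0.045, -0.0]
wrist_force: [-0.9, -0.5, -1.2]
opening: 0.499
grasp_force: 0.0
```

Call:
{"method": "apply_moves", "body": {"moves": [{"jaw":0.5,"offset":[0,0,-20],"rot":[0,0,0]},{"jaw":0.5,"offset":[0,0,-40],"rot":[0,0,0]},{"jaw":0.5,"offset":[0,0,-45],"rot":[0,0,0]},{"jaw":0.5,"offset":[0,0,-20],"rot":[0,0,0]},{"jaw":0.5,"offset":[0,0,0],"rot":[0,0,0]}]}}

```text
time_s: 25.8
eef_pos: [0.4776, -0.2355, 0.1713]
eef_rot: [0.001, 0.999, -0.045, 0.002]
wrist_force: [-0.4, -0.1, -0.8]
opening: 0.502
grasp_force: 0.0
```

```bash
python3 look.py w8; python3 - <<'E'
from h import *
p,X=shot("scene"); cv2.imwrite("pics/s8.png",p[:,:,::-1])
E
```

```text
base 8990 [ 511.2 -238. ] [ 84.1 157.9] -5.1
[(-60, 53), (-58, 55), (-56, 57), (-54, 51), (-52, 56), (-50, 49), (-48, 47), (-46, 41), (-44, 38), (-42, 35), (-40, 31), (-38, 29), (-36, 83), (-34, 53), (-32, 62), (-30, 48), (-28, 45), (-26, 90), (-24, 131), (-22, 156), (-20, 113), (-18, 153), (-16, 151), (-14, 69), (-12, 0), (-10, 154), (-8, 120), (-6, 148), (-4, 159), (-2, 150), (0, 119), (2, 161), (4, 162), (6, 157), (8, 127), (10, 150), (12, 164), (14, 164), (16, 164), (18, 163), (20, 163), (22, 117), (24, 159), (26, 165), (28, 167), (30, 166), (32, 167), (34, 168), (36, 167), (38, 167), (40, 169), (42, 171), (44, 170), (46, 0), (48, 0)]
block 0.78 (array([ 546.5, -241.4]), array([34. , 61.6]), np.float32(84.8)) [[-1.6, -30.2], [15.7, -0.6], [31.5, 29.6]] z 0.0337587808918734
bar (array([ 478. , -235.1]), array([13.7, 39.3]), np.float32(-4.7))
yaw -5.1 shift [  1.2   0.6 125.6] rotz 179.6
```

View pics/w8.png

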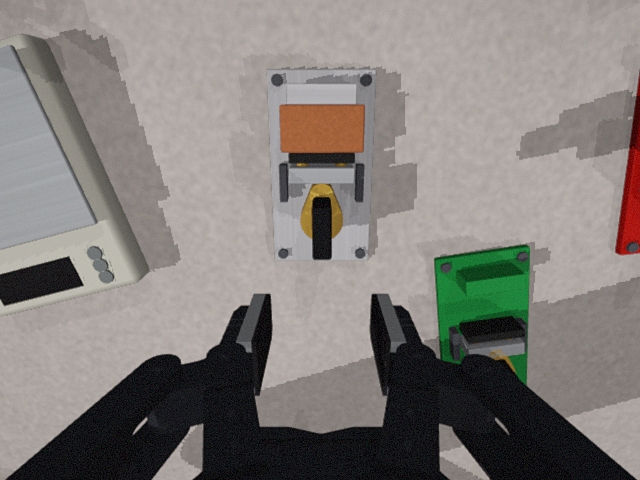

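View pics/s8.png

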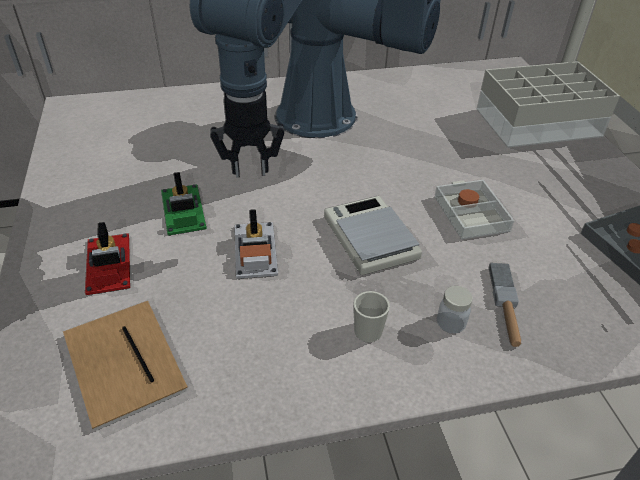

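The wrist picture shows the block (322,128) pressed on the fence, with the lobe (321,190) square on the jaw. The bar reads -4.7° against the clamp's -5.1°. The scene picture shows everything else where it started.

```bash
python3 -c "
from bench import ctrl; print(ctrl.hand_in())"
```

```text
the job is handed in; nothing more can be done
None
```

The block was set on the balance pan and left free for over two seconds, then clamped flat against the fence with the cam lobe square on the jaw. The job was handed in at about 26 s; no verdict came back.

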